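Restock the hotel room's tea rack

TASK

Restock the room's tea rack: move the four tea tins from the grey housekeeping carrier to the walnut display rack, one to each compartment, keeping the left-to-right order in which they stand in the carrier. Set each tin down upright in the middle of its compartment, flat on the floor, without dropping or tipping it, and leave the refill cartons standing where they are in the carrier.

Things in the scene. Friction and masses are not known exactly. Their poses are not given: they have to be found in the camera images.
- carrier: Fixed grey tray, 144 (x) x 258 (y) mm, walls 30 mm high, dividers 22, floor 5 mm above the origin; black grips at its ends reach y = +-149 mm. Origin: centre of underside; y runs along the row to the robot's left (within 0.3 rad), -x to the robot. 4 columns at y = 93, 31, -31, -93 mm, left to right: a tin in the near compartment (about x = -38 mm), a carton of its colour in the far one.
- rack: Fixed dark walnut rack, 84 (x) x 300 (y) mm, end cheeks 56 mm high, brass rails front and back (top at 48). Origin: centre of underside; y runs along the row to the robot's left (within 0.3 rad), -x to the robot. 4 empty compartments, 64 (y) x 68 (x) mm, centres x = 0, y = 105, 35, -35, -105 mm left to right, floor 30 mm above the origin, divider strips 14 mm above the floor.
- tin_red: Tea tin, red wall and lid with a white paper band: closed rigid upright cylinder, 48 mm diameter, 84 mm high, about 120 g. Origin: centre of underside, z up. Stands in the near compartment of a carrier column, about 37 mm clear of the carton behind and 14 mm from the next tin: best gripped across the row (along the carrier's x), in its upper half.
- tin_yellow: Tea tin, yellow wall and lid with a white paper band: closed rigid upright cylinder, 48 mm diameter, 84 mm high, about 120 g. Origin: centre of underside, z up. Stands in the near compartment of a carrier column, about 37 mm clear of the carton behind and 14 mm from the next tin: best gripped across the row (along the carrier's x), in its upper half.
- tin_green: Tea tin, green wall and lid with a white paper band: closed rigid upright cylinder, 48 mm diameter, 84 mm high, about 120 g. Origin: centre of underside, z up. Stands in the near compartment of a carrier column, about 37 mm clear of the carton behind and 14 mm from the next tin: best gripped across the row (along the carrier's x), in its upper half.
- tin_blue: Tea tin, blue wall and lid with a white paper band: closed rigid upright cylinder, 48 mm diameter, 84 mm high, about 120 g. Origin: centre of underside, z up. Stands in the near compartment of a carrier column, about 37 mm clear of the carton behind and 14 mm from the next tin: best gripped across the row (along the carrier's x), in its upper half.
- carton_red: Refill carton, red with a white stripe: upright loose box 40 (carrier's x) x 46 x 60 mm high, about 60 g. Origin at the centre of its underside. Stands in the far compartment of the carrier, behind the tin of its colour, and stays there.
- carton_yellow: Refill carton, yellow with a white stripe: upright loose box 40 (carrier's x) x 46 x 60 mm high, about 60 g. Origin at the centre of its underside. Stands in the far compartment of the carrier, behind the tin of its colour, and stays there.
- carton_green: Refill carton, green with a white stripe: upright loose box 40 (carrier's x) x 46 x 60 mm high, about 60 g. Origin at the centre of its underside. Stands in the far compartment of the carrier, behind the tin of its colour, and stays there.
- carton_blue: Refill carton, blue with a white stripe: upright loose box 40 (carrier's x) x 46 x 60 mm high, about 60 g. Origin at the centre of its underside. Stands in the far compartment of the carrier, behind the tin of its colour, and stays there.

How it is judged:
By the outcome, as a careful person would: the job done as asked, in the order asked, and still so for the second after the job is handed in, with the robot touching nothing.
It also fails if it takes over 96 s, if anything falls off the work surface, if the arm or the gripper's body presses on something with over 40 N, if the wrist force passes 120 N, or if a joint passes its speed limit or range.

ROBOT

A 6-joint arm with a two-finger parallel gripper is mounted at the origin on the work surface. World frame = base frame: x ahead of the robot, y to its left, z up, the work surface at z = 0. Lengths are in m, angles in degrees, forces in N, time in s.
With the tool pointing down it reaches from about 0.325 to 0.775 m from the base axis. Payload 9.3 kg.
Tool frame: the origin (TCP) lies at the very end of the fingers, on their centre line; the grasp point (between the pads) lies 19 mm behind it; z points along the fingers, y is the line along which they close (so a half turn about z gives the same grasp; the last joint's range is limited). The gripper opens to 85 mm and grips with 20 to 120 N. Pads are 22 mm wide; open, the fingers measure 114 mm over their backs; the gripper's body (76 mm by 85 mm) begins 54 mm behind the grasp point. The pads swing forward as they close: fully open they stand 13 mm farther back than shut.
Start: joints at [-80.592, 14.817, 1.232, 76.415, 0, 81.257], TCP at [0.171, -0.523, 0.231] pointing down, gripper open.
Joint ranges: [-174.27, 174.27], [-52.1, 104.24], [-59.71, 78.15], [-110.17, 111.67], [-87.03, 83.33], [-180, 180]. Speed limits (degrees/s): [127.2, 127.2, 159.86, 180, 180, 180].

INTERFACE

Orientations are given as a 3x3 rotation matrix whose columns are the frame's x, y, z axes.
In Python, from cell import manip gives the robot as it stands.
- The arm moves only by the tool carry_out, never from a script. Its argument "targets" is a list of rows, each a list of 2 entries, a list of its own where there are three numbers: the shift along the tool's x, y, z each as a share of 60 cm, from -1 to 1, then the turn, a rotation vector about the tool's x, y, z each as a share of 90 degrees, from -1 to 1. A call has 1 to 20 rows; each row is the pose to reach, as a shift and turn from the pose commanded when the call began, along the tool's axes at that moment; what a row does not reach only later rows make up. A row lasts 1/10 s, in which the tool goes at most 50 mm and 8.59 degrees, less where a joint would pass 70% of its speed; a pose out of reach is approached as far as the arm can. A call with a number of a shift or a turn outside -1 to 1 is refused whole. A call with a gripper value outside its range is refused whole. "grip" is the opening, from -1 (shut) to 1 (fully open), set as the call begins (left out, the last holds). The fingers move at their own pace and stop on an object; "squeeze" is the grip in N (left out, the last holds). Time passes only in rows, so rows that repeat a pose let the fingers close. It gives the time, the measured TCP pose, the force, the opening and the grip force at its end, in the units of the state.
- manip.get_obs(): the state, without advancing time (a new reading comes with each control period).
- manip.get_image(name): name is "scene" or "top"; returns the picture (384x512x3 uint8, blue, green, red); there is no depth.
- manip.camera_info(name): a dict with "fx", "fy", "cx", "cy" (pixels), "D" ([k1, k2, p1, p2, k3] as OpenCV has them; the pictures are not rectified), "world_from_camera" (4x4, takes a point from camera to world coordinates). Camera axes: x right, y down, z forward; pixel columns grow to the right and rows downward; lengths in m; the calibration is good to about 2 mm. A picture is of the moment at which its call begins. camera_info takes no time and is no camera call.
- manip.sign_off(): hands the job in; it is judged then, once.
The state is a dict: "t": time; "joints": joint angles; "qvel": joint speeds; "joint_efforts": joint torques, N m; "position": TCP position; "tcp_rot": TCP orientation; "ft_force": force on the tool from outside, world axes, zero at the start; "wrist_torque": the same for the moment, N m; "width": finger opening in m; "grasp_force": force on a finger pad.
Only numpy, scipy, OpenCV 4.12 (cv2) and the standard library are available. Lean on these libraries where they do the work, as an engineer would, in place of code of your own. Each camera call takes 0.05 s, during which the arm holds its last target. There are 200 camera calls.

## Working session

There is one attempt and no reset: what is moved stays moved. The work goes in short steps, Python scripts to look and compute and a tool call to move; the robot and the scene stay as the last step left them, time stands still between calls to the robot, and variables do not carry over. Pictures are saved under pics/ and viewed, at most 14 in all, crops included, and the job is handed in when it is done.

Besides the shell and the picture viewer there is one more tool, called as name(argument=value, ...), one argument or row to a line, values as JSON. carry_out: Moves the arm, as the interface text tells. Its arguments: {"type":"object","properties":{"targets":{"type":"array"},"grip":{"type":"number"},"squeeze":{"type":"number"}},"required":["targets"]}

```bash
mkdir -p pics; ls
python3 - <<'E'
from cell import manip
import cv2,numpy as np
np.set_printoptions(precision=4,suppress=True)
for n in("scene","top"):
    cv2.imwrite(f"pics/{n}0.png",manip.get_image(n)); c=manip.camera_info(n); print({k:np.array(v) for k,v in c.items()})
o=manip.get_obs(); print({k:np.array(v) for k,v in o.items()})
E
```

```text
pics
{'fx': array(396.5693), 'fy': array(396.5693), 'cx': array(250.3826), 'cy': array(191.2945), 'D': array([-0.0747,  0.    ,  0.    ,  0.    ,  0.    ]), 'world_from_camera': array([[-0.4687,  0.4561, -0.7565,  1.181 ],
       [ 0.8833,  0.2541, -0.394 ,  0.3357],
       [ 0.0125, -0.8529, -0.5219,  0.5   ],
       [ 0.    ,  0.    ,  0.    ,  1.    ]])}
{'fx': array(382.2742), 'fy': array(382.2742), 'cx': array(255.1539), 'cy': array(195.7844), 'D': array([0.0329, 0.    , 0.    , 0.    , 0.    ]), 'world_from_camera': array([[-0.0099, -0.9933,  0.1153,  0.4178],
       [-0.9999,  0.0109,  0.0078, -0.0103],
       [-0.009 , -0.1152, -0.9933,  1.0253],
       [ 0.    ,  0.    ,  0.    ,  1.    ]])}
{'t': array(0.1), 'joints': array([-80.5928,  14.8471,   1.195 ,  76.4175,  -0.0007,  81.2593]), 'qvel': array([-0.016 , -0.0783,  0.1545, -0.0388, -0.0033, -0.0359]), 'joint_efforts': array([  0.0064, -55.669 ,  34.5072,   0.0115,  -0.0001,  -0.    ]), 'position': array([ 0.1713, -0.5224,  0.2307]), 'tcp_rot': array([[ 0.9503,  0.3115, -0.0002],
       [ 0.3115, -0.9503,  0.0012],
       [ 0.0002, -0.0012, -1.    ]]), 'ft_force': array([0.2833, 0.1703, 0.423 ]), 'wrist_torque': array([-0.0371, -0.0583,  0.0636]), 'grasp_force': array(0.), 'width': array(0.0855)}
```

View pics/top0.png

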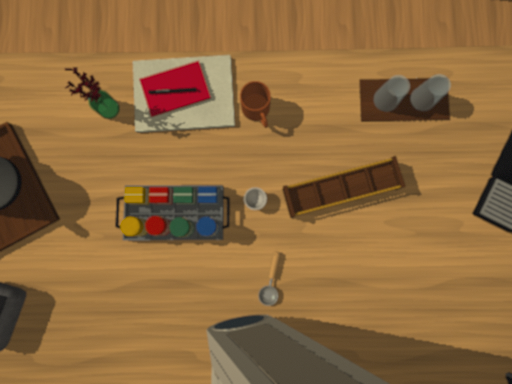

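View pics/scene0.png

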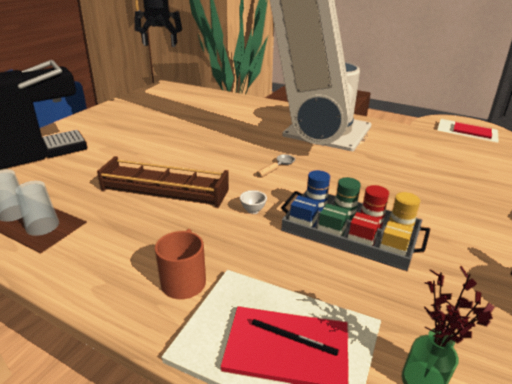

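Top view: tins are yellow (131,227), red (156,226), green (180,227) and blue (207,227), in left-to-right order. The rack runs from about (290,200) to (400,175), with a cup between at (256,200). Next I enlarge both regions.

Run:
```python
import cv2,numpy as np
t=cv2.imread("pics/top0.png")
a=cv2.resize(t[175:255,105:240],None,fx=5.5,fy=5.5,interpolation=cv2.INTER_CUBIC); cv2.imwrite("pics/a.png",a)
a=cv2.resize(t[145:225,275:415],None,fx=5.5,fy=5.5,interpolation=cv2.INTER_CUBIC); cv2.imwrite("pics/b.png",a)
```

```text
(no output)
```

View pics/a.png

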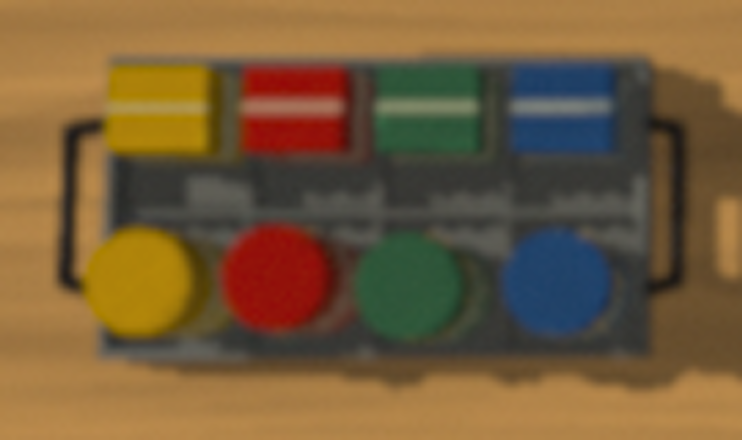

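View pics/b.png

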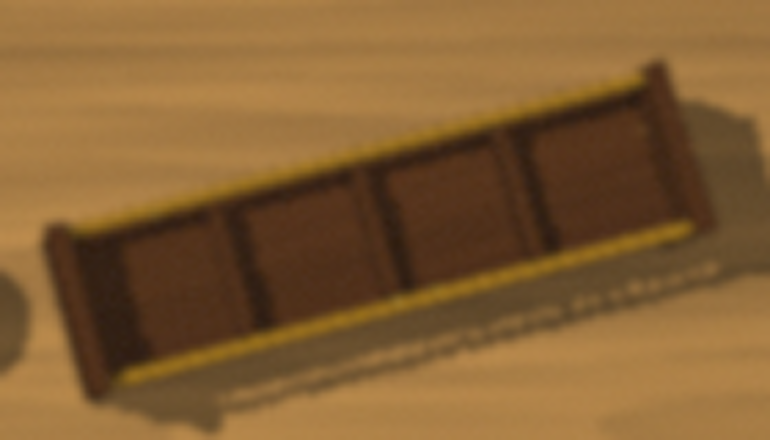

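```bash
cat > h.py <<'E'
from cell import manip
import cv2,numpy as np
np.set_printoptions(precision=4,suppress=True)
def ray(n,uv,z):
    c=manip.camera_info(n);T=np.array(c["world_from_camera"])
    K=np.array([[c["fx"],0,c["cx"]],[0,c["fy"],c["cy"]],[0,0,1]])
    p=cv2.undistortPoints(np.array(uv,float).reshape(-1,1,2),K,np.array(c["D"]))[:,0]
    d=np.c_[p,np.ones(len(p))]@T[:3,:3].T;o=T[:3,3]
    return (o+d*((z-o[2])/d[:,2])[:,None])[:,:2]
HUE=dict(yellow=(20,32),red=(0,6),green=(60,85),blue=(100,118))
def blobs(img,h,box,smin=120,vmin=60):
    x0,y0,x1,y1=box
    s=cv2.cvtColor(cv2.resize(img[y0:y1,x0:x1],None,fx=4,fy=4,interpolation=cv2.INTER_CUBIC),cv2.COLOR_BGR2HSV)
    m=cv2.inRange(s,(h[0],smin,vmin),(h[1],255,255))
    cs=cv2.findContours(m,cv2.RETR_EXTERNAL,cv2.CHAIN_APPROX_NONE)[0]
    return [(c[:,0]-1.5)/4+[x0,y0] for c in cs if cv2.contourArea(c)>800]
E
python3 - <<'E'
from h import *
t=cv2.imread("pics/top0.png");s=cv2.imread("pics/scene0.png")
for k,h in HUE.items():
    smin=190 if k=="yellow" else 120
    for c in blobs(t,h,(105,210,240,255),smin):
        w=ray("top",c,.089); (x,y),r=cv2.minEnclosingCircle((w*1000).astype(np.float32)); print(k,"circ",x,y,r, "ell",np.array(cv2.fitEllipse(w.astype(np.float32)*1000)[0]))
    for c in blobs(t,h,(105,180,240,210),smin):
        w=ray("top",c,.065); print("  carton",cv2.minAreaRect((w*1000).astype(np.float32)))
# brass
hs=cv2.cvtColor(t,cv2.COLOR_BGR2HSV); print(hs[[213,162],[300,380]], hs[145:225,275:415][2,2], "px rails", )
for c in blobs(t,(20,30),(280,150,410,222),205,60):
    r=ray("top",c,.048)
    print("rail",cv2.minAreaRect((r*1000).astype(np.float32)))
crop=lambda x,y:(275+x/5.5,145+y/5.5)
print("cheeks",ray("top",[crop(48,232),crop(92,398),crop(715,222),crop(660,62)],.056))
E
```

```text
yellow circ 455.2343444824219 301.2827453613281 29.187644958496094 ell [455.5773 301.1462]
  carton ((535.3134155273438, 303.8172302246094), (53.95774459838867, 41.38933181762695), 89.36219024658203)
red circ 457.3863525390625 241.7321319580078 26.947031021118164 ell [457.1911 242.3009]
  carton ((534.6416625976562, 241.87005615234375), (52.279518127441406, 43.95271682739258), 89.38644409179688)
blue circ 453.7312927246094 118.5760269165039 23.9356632232666 ell [453.7548 118.7973]
  carton ((522.1825561523438, 119.11685180664062), (15.848474502563477, 46.173973083496094), 0.3681863248348236)
  carton ((546.97265625, 119.20142364501953), (46.29338455200195, 12.78744125366211), 89.37316131591797)
[[ 20 205 142]
 [ 20 201 146]] [ 17 149 164] px rails
cheeks [[ 0.5517 -0.0759]
 [ 0.4743 -0.0947]
 [ 0.5528 -0.3833]
 [ 0.6283 -0.362 ]]
```

Run:
```python
from h import *
t=cv2.imread("pics/top0.png")
hs=cv2.cvtColor(t,cv2.COLOR_BGR2HSV)
for x,y in((131,227),(156,226),(180,227),(207,227),(143,230)): print(hs[y,x])
for x in (320,350,380): print("col",x,[tuple(int(q) for q in p) for p in hs[145:225,x][::1]][10 if x>360 else 20:45 if x<360 else 40])
```

```text
[ 22 240 174]
[  2 238 146]
[ 68 113  86]
[106 174 104]
[ 23 123  91]
col 320 [(17, 147, 167), (17, 150, 160), (17, 148, 159), (17, 148, 160), (17, 148, 160), (17, 149, 163), (17, 148, 164), (17, 148, 169), (17, 149, 173), (17, 148, 172), (17, 150, 165), (18, 160, 158), (19, 183, 156), (20, 198, 144), (19, 201, 114), (16, 176, 81), (13, 173, 59), (13, 159, 61), (12, 180, 71), (12, 168, 79), (12, 168, 73), (12, 169, 68), (12, 161, 68), (12, 165, 65), (11, 157, 60)]
col 350 [(17, 147, 168), (17, 149, 163), (17, 151, 157), (17, 161, 154), (19, 184, 155), (20, 202, 144), (19, 199, 113), (16, 175, 80), (13, 173, 59), (12, 163, 61), (13, 176, 74), (13, 178, 86), (13, 176, 87), (12, 174, 85), (12, 176, 84), (12, 169, 86), (12, 170, 87), (12, 168, 88), (12, 173, 84), (12, 173, 84), (13, 181, 83), (12, 167, 84), (13, 173, 81), (12, 173, 78), (13, 178, 76)]
col 380 [(17, 150, 162), (17, 149, 166), (17, 148, 169), (17, 149, 168), (16, 150, 162), (17, 162, 157), (19, 185, 156), (20, 201, 146), (19, 188, 111), (16, 178, 73), (14, 158, 55), (11, 164, 56), (13, 175, 70), (12, 173, 81), (13, 176, 84), (13, 171, 85), (13, 175, 86), (13, 175, 86), (12, 166, 86), (12, 173, 84), (12, 170, 84), (12, 172, 83), (11, 167, 81), (13, 173, 81), (13, 176, 81), (11, 159, 80), (12, 163, 78), (12, 170, 78), (11, 169, 80), (12, 168, 82)]
```

Run:
```python
from h import *
t=cv2.imread("pics/top0.png")
for k,(h,sm,vm) in dict(yellow=((18,26),180,125),red=((0,6),180,105),green=((60,76),85,65),blue=((100,112),130,75)).items():
    for c in blobs(t,h,(105,213,240,255),sm,vm):
        w=(ray("top",c,.089)*1000).astype(np.float32); print(k,cv2.minEnclosingCircle(w),"ell",cv2.fitEllipse(w)[:2])
for c in blobs(t,(18,26),(280,150,410,222),180,95):
    r=(ray("top",c,.048)*1000).astype(np.float32)
    print("rail",cv2.minAreaRect(r), cv2.boxPoints(cv2.minAreaRect(r)).tolist())
```

```text
yellow ((455.9300537109375, 305.31646728515625), 24.46433448791504) ell ((455.9847412109375, 304.90960693359375), (46.420379638671875, 47.47824478149414))
red ((457.03302001953125, 244.15834045410156), 24.01473617553711) ell ((457.1308898925781, 243.77401733398438), (45.652828216552734, 46.272300720214844))
green ((452.6556091308594, 184.70567321777344), 23.53723907470703) ell ((452.6978454589844, 184.2246551513672), (44.670169830322266, 45.088409423828125))
blue ((453.7126159667969, 118.5009994506836), 23.524974822998047) ell ((453.7514343261719, 118.73222351074219), (43.66722106933594, 46.08399963378906))
rail ((518.9666748046875, -240.11451721191406), (9.157644271850586, 277.4034729003906), 14.305075645446777) [[480.25872802734375, -106.8447494506836], [548.8009643554688, -375.64697265625], [557.6746215820312, -373.38427734375], [489.13238525390625, -104.58206176757812]]
rail ((588.3414306640625, -221.12193298339844), (7.112636566162109, 279.0418701171875), 14.480767250061035) [[550.0101318359375, -86.9226303100586], [619.7860107421875, -357.09979248046875], [626.6727294921875, -355.32122802734375], [556.8968505859375, -85.14407348632812]]
```

carry_out(
  targets=[
    [[0.74,-0.498,-0.117],[0,0,-0.792]],
    [[0.74,-0.498,-0.117],[0,0,-0.792]],
    [[0.74,-0.498,-0.117],[0,0,-0.792]],
    [[0.74,-0.498,-0.117],[0,0,-0.792]],
    [[0.74,-0.498,-0.117],[0,0,-0.792]],
    [[0.74,-0.498,-0.117],[0,0,-0.792]],
    [[0.74,-0.498,-0.117],[0,0,-0.792]],
    [[0.74,-0.498,-0.117],[0,0,-0.792]],
    [[0.74,-0.498,-0.117],[0,0,-0.792]],
    [[0.74,-0.498,-0.117],[0,0,-0.792]],
    [[0.74,-0.498,-0.117],[0,0,-0.792]],
    [[0.74,-0.498,-0.117],[0,0,-0.792]],
    [[0.74,-0.498,-0.117],[0,0,-0.792]],
    [[0.74,-0.498,-0.117],[0,0,-0.792]],
    [[0.74,-0.498,-0.117],[0,0,-0.792]],
    [[0.74,-0.498,-0.117],[0,0,-0.792]],
  ],
  grip=0.55,
  squeeze=40,
)

```text
t: 1.7
position: [0.4997, -0.1013, 0.3015]
tcp_rot: [[0.012, 1.0, -0.0], [1.0, -0.012, -0.0], [-0.0, -0.0, -1.0]]
ft_force: [0.1, -0.5, -0.0]
width: 0.0661
grasp_force: 0.0
```

```bash
cat >> h.py <<'E'
def rel(x,y,z,psi):
    o=manip.get_obs();R=np.array(o["tcp_rot"]);p=np.array(o["position"])
    a=np.degrees(np.arctan2(R[1,0],R[0,0]))
    s=R.T@(np.array([x,y,z])-p)/.6
    print("shift",s.round(4),"turnz",round(-(psi-a)/90,4))
def st():
    o=manip.get_obs();R=np.array(o["tcp_rot"])
    print("t",o["t"],"pos",np.array(o["position"]),"psi",np.degrees(np.arctan2(R[1,0],R[0,0])),"zaxis",R[:,2],"w",o["width"],"g",o["grasp_force"],"f",np.array(o["ft_force"]))
E
python3 -c "
from h import *
st();rel(.456,.305,.21,89.4)"
```

```text
t 1.7 pos [ 0.4997 -0.1013  0.3015] psi 89.3295067103397 zaxis [-0.     -0.0001 -1.    ] w 0.06611791352008269 g 0.0 f [ 0.0521 -0.5227 -0.0352]
shift [ 0.6763 -0.0807  0.1525] turnz -0.0008
```

carry_out(
  targets=[
    [[0.676,-0.081,0.153],[0,0,0]],
    [[0.676,-0.081,0.153],[0,0,0]],
    [[0.676,-0.081,0.153],[0,0,0]],
    [[0.676,-0.081,0.153],[0,0,0]],
    [[0.676,-0.081,0.153],[0,0,0]],
    [[0.676,-0.081,0.153],[0,0,0]],
    [[0.676,-0.081,0.153],[0,0,0]],
    [[0.676,-0.081,0.153],[0,0,0]],
    [[0.676,-0.081,0.153],[0,0,0]],
    [[0.676,-0.081,0.153],[0,0,0]],
    [[0.676,-0.081,0.153],[0,0,0]],
    [[0.676,-0.081,0.2],[0,0,0]],
    [[0.676,-0.081,0.25],[0,0,0]],
    [[0.676,-0.081,0.28],[0,0,0]],
    [[0.676,-0.081,0.31],[0,0,0]],
  ],
)

```text
t: 3.2
position: [0.4562, 0.3038, 0.1152]
tcp_rot: [[0.013, 1.0, 0.0], [1.0, -0.013, -0.0], [-0.0, 0.0, -1.0]]
ft_force: [0.4, -0.0, 0.6]
width: 0.0662
grasp_force: 0.0
```

```bash
python3 -c "
from h import *
s=manip.get_image('scene');st();rel(.456,.305,.05,89.4)
cv2.imwrite('pics/s1.png',cv2.resize(s[120:280,260:450],None,fx=4,fy=3.7,interpolation=cv2.INTER_CUBIC)[:600,:760])"
```

```text
t 3.25 pos [0.4551 0.3034 0.1125] psi 89.28535995560712 zaxis [-0.0028 -0.0016 -1.    ] w 0.06613656119210849 g 0.0 f [-1.6783 -1.0589 -2.6735]
shift [0.0029 0.0017 0.1042] turnz -0.0013
```

View pics/s1.png

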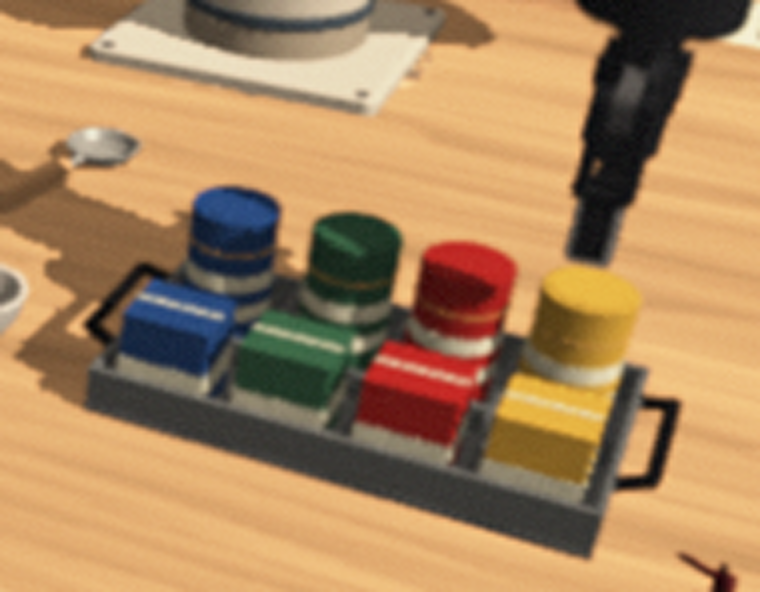

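The fingers hang just over the yellow lid (about (590,260) in the crop, lid centre about (590,290)), so they are aligned. Descending.

carry_out(
  targets=[
    [[0.002,0.001,0.035],[0,0,0]],
    [[0.002,0.001,0.07],[0,0,0]],
    [[0.002,0.001,0.09],[0,0,0]],
    [[0.002,0.001,0.104],[0,0,0]],
    [[0.002,0.001,0.104],[0,0,0]],
    [[0.002,0.001,0.104],[0,0,0]],
  ],
)

```text
t: 3.85
position: [0.4567, 0.3068, 0.0538]
tcp_rot: [[0.01, 1.0, 0.001], [1.0, -0.01, 0.0], [0.0, 0.001, -1.0]]
ft_force: [-0.0, 0.8, 1.1]
width: 0.0661
grasp_force: 0.0
```

carry_out(
  targets=[
    [[0,0,0],[0,0,0]],
    [[0,0,0],[0,0,0]],
    [[0,0,0],[0,0,0]],
    [[0,0,0],[0,0,0]],
    [[0,0,0],[0,0,0]],
    [[0,0,0],[0,0,0]],
    [[0,0,0],[0,0,0]],
  ],
  grip=0,
  squeeze=40,
)

```text
t: 4.55
position: [0.4567, 0.3071, 0.0541]
tcp_rot: [[0.01, 1.0, 0.002], [1.0, -0.01, 0.001], [0.001, 0.002, -1.0]]
ft_force: [0.5, -0.4, 7.1]
width: 0.0472
grasp_force: 40.6
```

carry_out(
  targets=[
    [[0,0,-0.01],[0,0,0]],
    [[0,0,-0.03],[0,0,0]],
    [[0,0,-0.07],[0,0,0]],
    [[0,0,-0.12],[0,0,0]],
    [[0,0,-0.17],[0,0,0]],
    [[0,0,-0.21],[0,0,0]],
    [[0,0,-0.23],[0,0,0]],
    [[0,0,-0.24],[0,0,0]],
  ],
)

```text
t: 5.35
position: [0.4564, 0.307, 0.1984]
tcp_rot: [[0.01, 1.0, 0.002], [1.0, -0.01, 0.001], [0.001, 0.002, -1.0]]
ft_force: [-0.0, 0.4, -2.4]
width: 0.047
grasp_force: 41.5
```

```bash
python3 -c "
from h import *
st();rel(.526,-.1265,.20,104.5);rel(.526,-.1265,.11,104.5)"
```

```text
t 5.35 pos [0.4564 0.307  0.1984] psi 89.434066723915 zaxis [ 0.0015  0.0008 -1.    ] w 0.047039663244573794 g 41.46199643611908 f [-0.0397  0.4475 -2.431 ]
shift [-0.7214  0.1231 -0.003 ] turnz -0.1674
shift [-0.7215  0.1229  0.147 ] turnz -0.1674
```

carry_out(
  targets=[
    [[-0.025,0.004,0],[0,0,-0.006]],
    [[-0.075,0.013,0],[0,0,-0.017]],
    [[-0.14,0.024,0],[0,0,-0.033]],
    [[-0.21,0.036,0],[0,0,-0.049]],
    [[-0.28,0.048,0],[0,0,-0.065]],
    [[-0.35,0.06,0],[0,0,-0.081]],
    [[-0.42,0.072,0],[0,0,-0.097]],
    [[-0.49,0.084,0],[0,0,-0.114]],
    [[-0.56,0.096,0],[0,0,-0.13]],
    [[-0.62,0.106,0],[0,0,-0.144]],
    [[-0.67,0.114,0],[0,0,-0.156]],
    [[-0.705,0.12,0],[0,0,-0.164]],
    [[-0.721,0.123,0],[0,0,-0.167]],
    [[-0.721,0.123,0.02],[0,0,-0.167]],
    [[-0.721,0.123,0.055],[0,0,-0.167]],
    [[-0.721,0.123,0.09],[0,0,-0.167]],
    [[-0.721,0.123,0.115],[0,0,-0.167]],
    [[-0.721,0.123,0.13],[0,0,-0.167]],
    [[-0.721,0.123,0.13],[0,0,-0.167]],
    [[-0.721,0.123,0.13],[0,0,-0.167]],
  ],
)

```text
t: 7.35
position: [0.5258, -0.1259, 0.1193]
tcp_rot: [[-0.25, 0.968, 0.0], [0.968, 0.25, 0.0], [-0.0, 0.0, -1.0]]
ft_force: [-0.7, -0.1, -1.0]
width: 0.0473
grasp_force: 41.5
```

```bash
python3 -c "
from h import *
s=manip.get_image('scene');st();rel(.526,-.1265,.08,104.5)
cv2.imwrite('pics/s2.png',cv2.resize(s[60:220,80:270],None,fx=4,fy=3.7,interpolation=cv2.INTER_CUBIC)[:600,:760])"
```

```text
t 7.4 pos [ 0.526  -0.1261  0.1197] psi 104.49025423395378 zaxis [ 0.0009 -0.0003 -1.    ] w 0.04696755780998211 g 41.45262658596039 f [-0.4838  0.5875 -1.4795]
shift [-0.0006 -0.0003  0.0661] turnz -0.0001
```

View pics/s2.png

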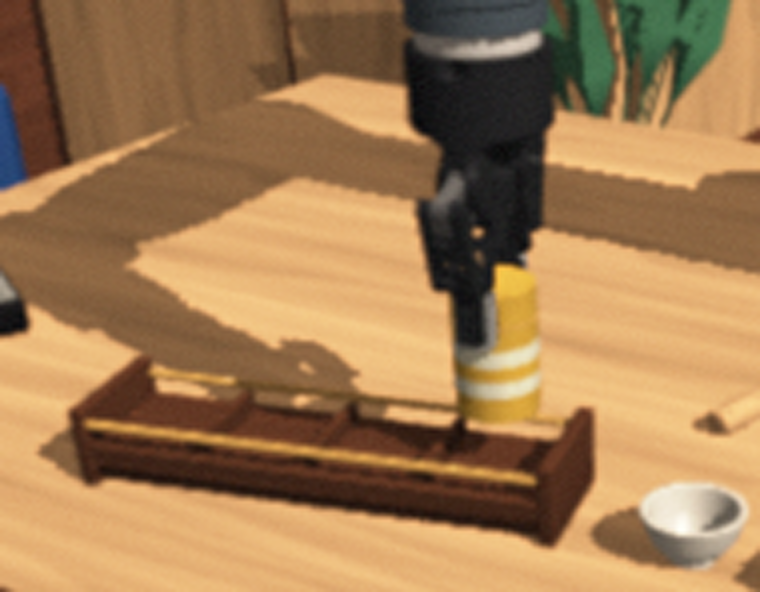

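The yellow tin hangs upright above the leftmost (from the robot) compartment, bottom near (500,410) in the crop. Lowering it.

carry_out(
  targets=[
    [[0,0,0.015],[0,0,0]],
    [[0,0,0.035],[0,0,0]],
    [[0,0,0.05],[0,0,0]],
    [[0,0,0.058],[0,0,0]],
    [[0,0,0.062],[0,0,0]],
    [[0,0,0.064],[0,0,0]],
    [[0,0,0.066],[0,0,0]],
    [[0,0,0.066],[0,0,0]],
    [[0,0,0.066],[0,0,0]],
  ],
)

```text
t: 8.3
position: [0.5258, -0.1265, 0.0797]
tcp_rot: [[-0.25, 0.968, 0.0], [0.968, 0.25, -0.0], [-0.0, 0.0, -1.0]]
ft_force: [0.3, 0.6, -2.0]
width: 0.0469
grasp_force: 41.5
```

```bash
python3 -c "
from h import *
t=manip.get_image('top');s=manip.get_image('scene');st()
a=cv2.resize(t[140:230,270:420],None,fx=5,fy=5,interpolation=cv2.INTER_CUBIC)
cv2.imwrite('pics/t3.png',a);cv2.imwrite('pics/s3.png',s)"
```

```text
t 8.4 pos [ 0.5258 -0.1265  0.0797] psi 104.46083928356309 zaxis [ 0.0004 -0.0002 -1.    ] w 0.047102703706672314 g 41.452932357788086 f [-0.1095  0.232  -0.6015]
```

View pics/t3.png

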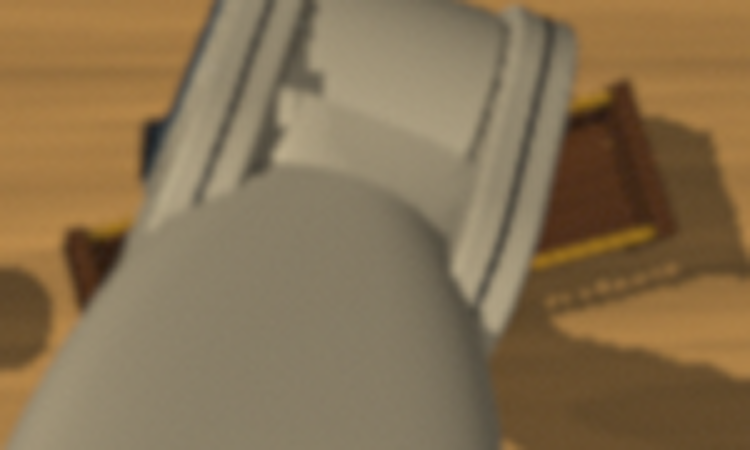

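The arm hides the rack from above; only the right end of the rack shows. I lower in small steps until contact.

carry_out(
  targets=[
    [[0,0,0.001],[0,0,0]],
    [[0,0,0.002],[0,0,0]],
    [[0,0,0.002],[0,0,0]],
  ],
)

```text
t: 8.7
position: [0.5259, -0.1266, 0.0791]
tcp_rot: [[-0.25, 0.968, 0.001], [0.968, 0.25, -0.001], [-0.001, 0.001, -1.0]]
ft_force: [-0.7, 0.4, 7.1]
width: 0.047
grasp_force: 42.3
```

carry_out(
  targets=[
    [[0,0,0.001],[0,0,0]],
    [[0,0,0.002],[0,0,0]],
    [[0,0,0.002],[0,0,0]],
  ],
)

```text
t: 9.0
position: [0.526, -0.1266, 0.079]
tcp_rot: [[-0.25, 0.968, 0.002], [0.968, 0.25, -0.001], [-0.002, 0.002, -1.0]]
ft_force: [-4.4, 2.0, 18.3]
width: 0.0474
grasp_force: 43.5
```

carry_out(
  targets=[
    [[0,0,-0.003],[0,0,0]],
    [[0,0,-0.003],[0,0,0]],
  ],
)

```text
t: 9.2
position: [0.5259, -0.1265, 0.0792]
tcp_rot: [[-0.25, 0.968, 0.001], [0.968, 0.25, -0.0], [-0.0, 0.001, -1.0]]
ft_force: [0.3, -0.3, -1.5]
width: 0.0472
grasp_force: 41.4
```

carry_out(
  targets=[
    [[0,0,0],[0,0,0]],
    [[0,0,0],[0,0,0]],
    [[0,0,0],[0,0,0]],
    [[0,0,0],[0,0,0]],
    [[0,0,-0.02],[0,0,0]],
    [[0,0,-0.06],[0,0,0]],
    [[0,0,-0.12],[0,0,0]],
    [[0,0,-0.17],[0,0,0]],
    [[0,0,-0.2],[0,0,0]],
    [[0,0,-0.2],[0,0,0]],
  ],
  grip=0.55,
)

```text
t: 10.2
position: [0.5268, -0.1269, 0.2025]
tcp_rot: [[-0.25, 0.968, 0.005], [0.968, 0.25, -0.002], [-0.003, 0.004, -1.0]]
ft_force: [0.2, 0.3, 0.4]
width: 0.0662
grasp_force: 0.0
```

```bash
python3 -c "
from h import *
st();rel(.457,.243,.19,89.4)"
```

```text
t 10.2 pos [ 0.5268 -0.1269  0.2025] psi 104.46435470849693 zaxis [ 0.0051 -0.0021 -1.    ] w 0.06616288317887456 g 0.0 f [0.2163 0.2509 0.4258]
shift [0.626  0.0412 0.0189] turnz 0.1674
```

carry_out(
  targets=[
    [[0.626,0.041,0.019],[0,0,0.167]],
    [[0.626,0.041,0.019],[0,0,0.167]],
    [[0.626,0.041,0.019],[0,0,0.167]],
    [[0.626,0.041,0.019],[0,0,0.167]],
    [[0.626,0.041,0.019],[0,0,0.167]],
    [[0.626,0.041,0.019],[0,0,0.167]],
    [[0.626,0.041,0.019],[0,0,0.167]],
    [[0.626,0.041,0.019],[0,0,0.167]],
    [[0.626,0.041,0.019],[0,0,0.167]],
    [[0.626,0.041,0.019],[0,0,0.167]],
    [[0.626,0.041,0.019],[0,0,0.167]],
    [[0.626,0.041,0.019],[0,0,0.167]],
  ],
)

```text
t: 11.4
position: [0.456, 0.2423, 0.1874]
tcp_rot: [[0.012, 1.0, -0.0], [1.0, -0.012, -0.0], [-0.0, -0.0, -1.0]]
ft_force: [0.3, -0.5, -0.3]
width: 0.0661
grasp_force: 0.0
```

```bash
python3 -c "
from h import *
t=manip.get_image('top');st();rel(.457,.244,.19,89.4);rel(.457,.244,.053,89.4)
cv2.imwrite('pics/t4.png',cv2.resize(t[145:225,275:415],None,fx=5.5,fy=5.5,interpolation=cv2.INTER_CUBIC))
for c in blobs(t,(18,26),(280,150,410,222),180,125):
    w=(ray('top',c,.114)*1000).astype(np.float32); print(cv2.minEnclosingCircle(w),cv2.fitEllipse(w)[:2])
"
```

```text
t 11.45 pos [0.4561 0.2424 0.1875] psi 89.33004051463455 zaxis [-0.     -0.0002 -1.    ] w 0.06602933994229927 g 0.0 f [-1.2945  0.1162 -1.3332]
shift [ 0.0028  0.0015 -0.0042] turnz -0.0008
shift [0.0028 0.0015 0.2242] turnz -0.0008
((525.4707641601562, -278.4985046386719), 72.6676025390625) ((525.2711791992188, -277.58819580078125), (6.45448637008667, 219.49049377441406))
((524.5215454101562, -126.85553741455078), 25.903024673461914) ((524.2976684570312, -127.25630950927734), (48.01093673706055, 50.993282318115234))
((578.7147827148438, -207.35552978515625), 128.38536071777344) ((578.5427856445312, -211.25877380371094), (4.484951972961426, 408.0070495605469))
```

View pics/t4.png

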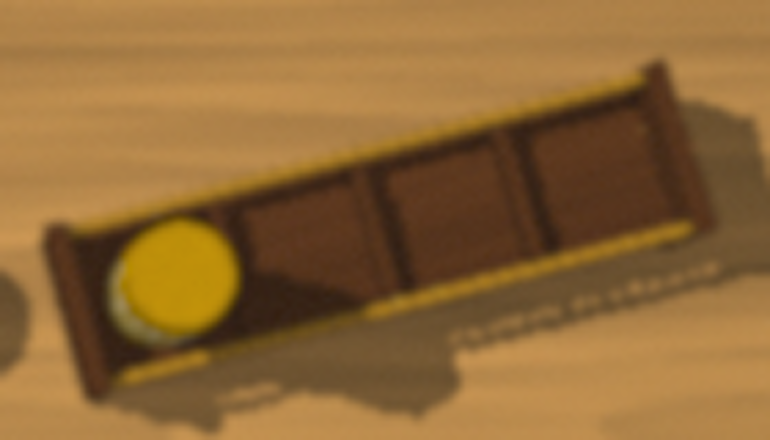

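The yellow tin stands upright in the first compartment, lid at crop (181,277), measured (524,-127) mm against a slot centre of about (526,-128). Good. Next, red.

carry_out(
  targets=[
    [[0.003,0.001,0.03],[0,0,0]],
    [[0.003,0.001,0.08],[0,0,0]],
    [[0.003,0.001,0.13],[0,0,0]],
    [[0.003,0.001,0.17],[0,0,0]],
    [[0.003,0.001,0.2],[0,0,0]],
    [[0.003,0.001,0.217],[0,0,0]],
    [[0.003,0.001,0.223],[0,0,0]],
    [[0.003,0.001,0.223],[0,0,0]],
    [[0.003,0.001,0.223],[0,0,0]],
  ],
)

```text
t: 12.35
position: [0.4569, 0.2452, 0.0545]
tcp_rot: [[0.01, 1.0, 0.001], [1.0, -0.01, 0.0], [0.0, 0.001, -1.0]]
ft_force: [-0.1, 0.8, -0.2]
width: 0.066
grasp_force: 0.0
```

carry_out(
  targets=[
    [[0,0,0],[0,0,0]],
    [[0,0,0],[0,0,0]],
    [[0,0,0],[0,0,0]],
    [[0,0,0],[0,0,0]],
    [[0,0,0],[0,0,0]],
    [[0,0,0],[0,0,0]],
    [[0,0,0],[0,0,0]],
  ],
  grip=0,
  squeeze=40,
)

```text
t: 13.05
position: [0.4569, 0.2454, 0.0547]
tcp_rot: [[0.01, 1.0, 0.002], [1.0, -0.01, 0.001], [0.001, 0.002, -1.0]]
ft_force: [-0.1, 0.4, 5.7]
width: 0.0471
grasp_force: 40.2
```

carry_out(
  targets=[
    [[0,0,-0.01],[0,0,0]],
    [[0,0,-0.03],[0,0,0]],
    [[0,0,-0.07],[0,0,0]],
    [[0,0,-0.12],[0,0,0]],
    [[0,0,-0.17],[0,0,0]],
    [[0,0,-0.21],[0,0,0]],
    [[0,0,-0.23],[0,0,0]],
    [[0,0,-0.24],[0,0,0]],
  ],
)

```text
t: 13.85
position: [0.4565, 0.2453, 0.199]
tcp_rot: [[0.01, 1.0, 0.002], [1.0, -0.01, 0.001], [0.001, 0.002, -1.0]]
ft_force: [1.2, 0.4, -1.8]
width: 0.0472
grasp_force: 41.5
```

```bash
python3 -c "
from h import *
crop=lambda x,y:(275+x/5.5,145+y/5.5)
print(ray('top',[crop(365,175),crop(398,290),crop(215,215),crop(257,325),crop(505,135),crop(545,248)],.044))
st();rel(.5445,-.196,.20,104.5)"
```

```text
[[ 0.5787 -0.2262]
 [ 0.5241 -0.2397]
 [ 0.5605 -0.1553]
 [ 0.5083 -0.1735]
 [ 0.597  -0.2925]
 [ 0.5431 -0.3087]]
t 13.85 pos [0.4565 0.2453 0.199 ] psi 89.43558763960765 zaxis [ 0.0016  0.0006 -1.    ] w 0.04716198676249309 g 41.46171033382416 f [ 1.2271  0.3874 -1.8009]
shift [-0.734   0.1538 -0.0018] turnz -0.1674
```

carry_out(
  targets=[
    [[-0.025,0.005,0],[0,0,-0.006]],
    [[-0.075,0.016,0],[0,0,-0.017]],
    [[-0.14,0.029,0],[0,0,-0.033]],
    [[-0.21,0.044,0],[0,0,-0.049]],
    [[-0.28,0.058,0],[0,0,-0.065]],
    [[-0.35,0.073,0],[0,0,-0.081]],
    [[-0.42,0.087,0],[0,0,-0.097]],
    [[-0.49,0.102,0],[0,0,-0.114]],
    [[-0.56,0.117,0],[0,0,-0.13]],
    [[-0.62,0.129,0],[0,0,-0.144]],
    [[-0.675,0.141,0],[0,0,-0.156]],
    [[-0.715,0.149,0],[0,0,-0.164]],
    [[-0.734,0.153,0],[0,0,-0.167]],
    [[-0.734,0.153,0.02],[0,0,-0.167]],
    [[-0.734,0.153,0.055],[0,0,-0.167]],
    [[-0.734,0.153,0.09],[0,0,-0.167]],
    [[-0.734,0.153,0.115],[0,0,-0.167]],
    [[-0.734,0.153,0.13],[0,0,-0.167]],
    [[-0.734,0.153,0.13],[0,0,-0.167]],
    [[-0.734,0.153,0.13],[0,0,-0.167]],
  ],
)

```text
t: 15.85
position: [0.5438, -0.1955, 0.12]
tcp_rot: [[-0.25, 0.968, 0.0], [0.968, 0.25, 0.0], [-0.0, 0.0, -1.0]]
ft_force: [-0.0, 0.7, -1.8]
width: 0.0471
grasp_force: 41.5
```

```bash
python3 -c "
from h import *
st();rel(.5438,-.1962,.0797,104.5)"
```

```text
t 15.85 pos [ 0.5438 -0.1955  0.12  ] psi 104.49856057189344 zaxis [ 0.0001  0.     -1.    ] w 0.04711043357900219 g 41.52477979660034 f [-0.0445  0.6736 -1.7889]
shift [-0.0012 -0.0004  0.0671] turnz -0.0
```

carry_out(
  targets=[
    [[-0.001,0,0.015],[0,0,0]],
    [[-0.001,0,0.035],[0,0,0]],
    [[-0.001,0,0.05],[0,0,0]],
    [[-0.001,0,0.058],[0,0,0]],
    [[-0.001,0,0.062],[0,0,0]],
    [[-0.001,0,0.064],[0,0,0]],
    [[-0.001,0,0.0655],[0,0,0]],
    [[-0.001,0,0.0655],[0,0,0]],
    [[-0.001,0,0.0665],[0,0,0]],
    [[-0.001,0,0.0675],[0,0,0]],
    [[-0.001,0,0.0675],[0,0,0]],
  ],
)

```text
t: 16.95
position: [0.5441, -0.1968, 0.0797]
tcp_rot: [[-0.25, 0.968, 0.001], [0.968, 0.25, -0.0], [-0.001, 0.001, -1.0]]
ft_force: [-0.1, -0.6, 2.1]
width: 0.0471
grasp_force: 41.8
```

Touching; one more small step, then release.

carry_out(
  targets=[
    [[0,0,0.001],[0,0,0]],
    [[0,0,0.001],[0,0,0]],
  ],
)

```text
t: 17.15
position: [0.5442, -0.1969, 0.0796]
tcp_rot: [[-0.25, 0.968, 0.001], [0.968, 0.25, -0.001], [-0.001, 0.001, -1.0]]
ft_force: [-1.2, 1.1, 8.8]
width: 0.047
grasp_force: 42.1
```

carry_out(
  targets=[
    [[0,0,0],[0,0,0]],
    [[0,0,0],[0,0,0]],
    [[0,0,0],[0,0,0]],
    [[0,0,0],[0,0,0]],
    [[0,0,-0.02],[0,0,0]],
    [[0,0,-0.06],[0,0,0]],
    [[0,0,-0.12],[0,0,0]],
    [[0,0,-0.17],[0,0,0]],
    [[0,0,-0.2],[0,0,0]],
    [[0,0,-0.2],[0,0,0]],
  ],
  grip=0.55,
)

```text
t: 18.15
position: [0.545, -0.1972, 0.2023]
tcp_rot: [[-0.25, 0.968, 0.005], [0.968, 0.25, -0.003], [-0.004, 0.004, -1.0]]
ft_force: [0.9, -0.3, 0.1]
width: 0.0662
grasp_force: 0.0
```

```bash
python3 -c "
from h import *
st();rel(.454,.1845,.19,89.4)"
```

```text
t 18.15 pos [ 0.545  -0.1972  0.2023] psi 104.46535522853335 zaxis [ 0.0048 -0.0025 -1.    ] w 0.06617644299342626 g 0.0 f [ 0.9447 -0.2695  0.0665]
shift [0.6539 0.012  0.0181] turnz 0.1674
```

carry_out(
  targets=[
    [[0.655,0.012,0.016],[0,0,0.167]],
    [[0.655,0.012,0.016],[0,0,0.167]],
    [[0.655,0.012,0.016],[0,0,0.167]],
    [[0.655,0.012,0.016],[0,0,0.167]],
    [[0.655,0.012,0.016],[0,0,0.167]],
    [[0.655,0.012,0.016],[0,0,0.167]],
    [[0.655,0.012,0.016],[0,0,0.167]],
    [[0.655,0.012,0.016],[0,0,0.167]],
    [[0.655,0.012,0.016],[0,0,0.167]],
    [[0.655,0.012,0.016],[0,0,0.167]],
    [[0.655,0.012,0.016],[0,0,0.167]],
    [[0.655,0.012,0.016],[0,0,0.167]],
  ],
)

```text
t: 19.35
position: [0.4531, 0.1846, 0.1888]
tcp_rot: [[0.012, 1.0, -0.0], [1.0, -0.012, -0.0], [-0.0, -0.0, -1.0]]
ft_force: [1.1, -0.2, -0.2]
width: 0.0663
grasp_force: 0.0
```

```bash
python3 -c "
from h import *
t=manip.get_image('top');st();rel(.453,.184,.053,89.4)
cv2.imwrite('pics/t5.png',cv2.resize(t[145:225,275:415],None,fx=5.5,fy=5.5,interpolation=cv2.INTER_CUBIC))
for h,s,v in (((18,26),180,125),((0,6),180,105)):
  for c in blobs(t,h,(280,150,410,222),s,v):
    w=(ray('top',c,.114)*1000).astype(np.float32); e=cv2.fitEllipse(w); 
    if e[1][0]>30: print(cv2.minEnclosingCircle(w),e[:2])
"
```

```text
t 19.4 pos [0.4531 0.1845 0.1889] psi 89.31411362645225 zaxis [-0.0002 -0.0001 -1.    ] w 0.06627001503660042 g 0.0 f [-0.0312  0.0294  0.1002]
shift [-0.0009 -0.0002  0.2265] turnz -0.001
((524.9691772460938, -126.59725189208984), 25.890317916870117) ((524.3143310546875, -127.20930480957031), (47.785701751708984, 50.97042465209961))
((542.8392333984375, -196.62765502929688), 25.729385375976562) ((543.5964965820312, -196.690673828125), (47.53765869140625, 49.329368591308594))
```

View pics/t5.png

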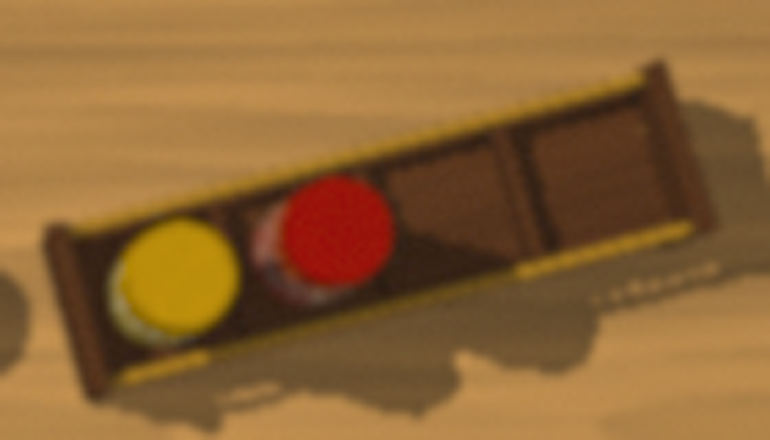

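Red stands upright in compartment 2, lid at crop (337,232), within 1 mm of its target. Next, green.

carry_out(
  targets=[
    [[-0.001,0,0.03],[0,0,0]],
    [[-0.001,0,0.08],[0,0,0]],
    [[-0.001,0,0.13],[0,0,0]],
    [[-0.001,0,0.17],[0,0,0]],
    [[-0.001,0,0.2],[0,0,0]],
    [[-0.001,0,0.219],[0,0,0]],
    [[-0.001,0,0.225],[0,0,0]],
    [[-0.001,0,0.225],[0,0,0]],
    [[-0.001,0,0.225],[0,0,0]],
  ],
)

```text
t: 20.3
position: [0.4533, 0.185, 0.0548]
tcp_rot: [[0.01, 1.0, 0.001], [1.0, -0.01, 0.0], [0.0, 0.001, -1.0]]
ft_force: [-1.1, 1.1, 0.2]
width: 0.0664
grasp_force: 0.0
```

carry_out(
  targets=[
    [[0,0,0],[0,0,0]],
    [[0,0,0],[0,0,0]],
    [[0,0,0],[0,0,0]],
    [[0,0,0],[0,0,0]],
    [[0,0,0],[0,0,0]],
    [[0,0,0],[0,0,0]],
    [[0,0,0],[0,0,0]],
  ],
  grip=0,
  squeeze=40,
)

```text
t: 21.0
position: [0.4533, 0.1852, 0.0549]
tcp_rot: [[0.01, 1.0, 0.002], [1.0, -0.01, 0.0], [0.0, 0.002, -1.0]]
ft_force: [-0.5, -1.1, 5.7]
width: 0.0467
grasp_force: 40.3
```

carry_out(
  targets=[
    [[0,0,-0.01],[0,0,0]],
    [[0,0,-0.03],[0,0,0]],
    [[0,0,-0.07],[0,0,0]],
    [[0,0,-0.12],[0,0,0]],
    [[0,0,-0.17],[0,0,0]],
    [[0,0,-0.21],[0,0,0]],
    [[0,0,-0.23],[0,0,0]],
    [[0,0,-0.24],[0,0,0]],
  ],
)

```text
t: 21.8
position: [0.4529, 0.1852, 0.199]
tcp_rot: [[0.01, 1.0, 0.001], [1.0, -0.01, 0.0], [0.0, 0.001, -1.0]]
ft_force: [-0.1, -0.2, -2.4]
width: 0.0472
grasp_force: 41.6
```

```bash
python3 -c "
from h import *
st();rel(.5615,-.264,.20,104.5)"
```

```text
t 21.8 pos [0.4529 0.1852 0.199 ] psi 89.43445648715002 zaxis [ 0.0013  0.0003 -1.    ] w 0.047185586653000246 g 41.5639865398407 f [-0.071  -0.1917 -2.3577]
shift [-0.7468  0.1883 -0.0017] turnz -0.1674
```

carry_out(
  targets=[
    [[-0.025,0.006,0],[0,0,-0.006]],
    [[-0.075,0.019,0],[0,0,-0.017]],
    [[-0.14,0.035,0],[0,0,-0.033]],
    [[-0.21,0.053,0],[0,0,-0.049]],
    [[-0.28,0.071,0],[0,0,-0.065]],
    [[-0.35,0.088,0],[0,0,-0.081]],
    [[-0.42,0.106,0],[0,0,-0.097]],
    [[-0.49,0.123,0],[0,0,-0.114]],
    [[-0.56,0.141,0],[0,0,-0.13]],
    [[-0.625,0.157,0],[0,0,-0.144]],
    [[-0.685,0.172,0],[0,0,-0.156]],
    [[-0.725,0.183,0],[0,0,-0.164]],
    [[-0.747,0.188,0],[0,0,-0.167]],
    [[-0.747,0.188,0.01],[0,0,-0.167]],
    [[-0.747,0.188,0.045],[0,0,-0.167]],
    [[-0.747,0.188,0.085],[0,0,-0.167]],
    [[-0.747,0.188,0.115],[0,0,-0.167]],
    [[-0.747,0.188,0.13],[0,0,-0.167]],
    [[-0.747,0.188,0.13],[0,0,-0.167]],
    [[-0.747,0.188,0.13],[0,0,-0.167]],
  ],
)

```text
t: 23.8
position: [0.5613, -0.2637, 0.1207]
tcp_rot: [[-0.25, 0.968, 0.001], [0.968, 0.25, -0.0], [-0.0, 0.001, -1.0]]
ft_force: [0.2, 0.3, -1.5]
width: 0.0469
grasp_force: 41.5
```

```bash
python3 -c "
from h import *
st();rel(.5615,-.264,.0799,104.5)"
```

```text
t 23.8 pos [ 0.5613 -0.2637  0.1207] psi 104.49379992718113 zaxis [ 0.0006 -0.0002 -1.    ] w 0.04688962102818887 g 41.539676785469055 f [ 0.2298  0.2948 -1.5448]
shift [-0.0006  0.0001  0.068 ] turnz -0.0001
```

carry_out(
  targets=[
    [[0,0,0.015],[0,0,0]],
    [[0,0,0.035],[0,0,0]],
    [[0,0,0.05],[0,0,0]],
    [[0,0,0.058],[0,0,0]],
    [[0,0,0.062],[0,0,0]],
    [[0,0,0.064],[0,0,0]],
    [[0,0,0.066],[0,0,0]],
    [[0,0,0.066],[0,0,0]],
    [[0,0,0.067],[0,0,0]],
    [[0,0,0.068],[0,0,0]],
    [[0,0,0.068],[0,0,0]],
  ],
)

```text
t: 24.9
position: [0.5613, -0.2644, 0.0799]
tcp_rot: [[-0.25, 0.968, 0.001], [0.968, 0.25, -0.001], [-0.001, 0.001, -1.0]]
ft_force: [-0.8, 0.9, 5.3]
width: 0.047
grasp_force: 42.2
```

In contact. Release.

carry_out(
  targets=[
    [[0,0,0],[0,0,0]],
    [[0,0,0],[0,0,0]],
    [[0,0,0],[0,0,0]],
    [[0,0,0],[0,0,0]],
    [[0,0,-0.02],[0,0,0]],
    [[0,0,-0.06],[0,0,0]],
    [[0,0,-0.12],[0,0,0]],
    [[0,0,-0.17],[0,0,0]],
    [[0,0,-0.2],[0,0,0]],
    [[0,0,-0.2],[0,0,0]],
  ],
  grip=0.55,
)

```text
t: 25.9
position: [0.5621, -0.2648, 0.203]
tcp_rot: [[-0.25, 0.968, 0.005], [0.968, 0.25, -0.003], [-0.004, 0.004, -1.0]]
ft_force: [-0.1, -0.1, -0.5]
width: 0.066
grasp_force: 0.0
```

```bash
python3 -c "
from h import *
st();rel(.454,.119,.19,89.4)"
```

```text
t 25.9 pos [ 0.5621 -0.2648  0.203 ] psi 104.46262248303762 zaxis [ 0.0048 -0.0031 -1.    ] w 0.06603666192625923 g 0.0 f [-0.0751 -0.0833 -0.5312]
shift [ 0.6645 -0.0147  0.0188] turnz 0.1674
```

carry_out(
  targets=[
    [[0.665,-0.014,0.017],[0,0,0.167]],
    [[0.665,-0.014,0.017],[0,0,0.167]],
    [[0.665,-0.014,0.017],[0,0,0.167]],
    [[0.665,-0.014,0.017],[0,0,0.167]],
    [[0.665,-0.014,0.017],[0,0,0.167]],
    [[0.665,-0.014,0.017],[0,0,0.167]],
    [[0.665,-0.014,0.017],[0,0,0.167]],
    [[0.665,-0.014,0.017],[0,0,0.167]],
    [[0.665,-0.014,0.017],[0,0,0.167]],
    [[0.665,-0.014,0.017],[0,0,0.167]],
    [[0.665,-0.014,0.017],[0,0,0.167]],
    [[0.665,-0.014,0.017],[0,0,0.167]],
  ],
)

```text
t: 27.1
position: [0.4537, 0.1189, 0.1888]
tcp_rot: [[0.012, 1.0, -0.0], [1.0, -0.012, -0.0], [-0.0, -0.0, -1.0]]
ft_force: [-0.6, 0.6, -0.2]
width: 0.0663
grasp_force: 0.0
```

```bash
python3 -c "
from h import *
t=manip.get_image('top');st();rel(.454,.1185,.053,89.4)
for h,s,v in (((18,26),180,125),((0,6),180,105),((60,76),85,65)):
  for c in blobs(t,h,(280,150,410,222),s,v):
    w=(ray('top',c,.114)*1000).astype(np.float32); e=cv2.fitEllipse(w); 
    if e[1][0]>30: print(cv2.minEnclosingCircle(w),e[:2])
"
```

```text
t 27.15 pos [0.4537 0.1189 0.1888] psi 89.30631391702782 zaxis [-0.0003 -0.0001 -1.    ] w 0.06619359068271834 g 0.0 f [ 0.0791 -0.4398 -0.8657]
shift [-0.0006  0.0006  0.2263] turnz -0.001
((524.5570068359375, -126.50894165039062), 25.855085372924805) ((524.359375, -127.10614013671875), (46.89854049682617, 50.56746292114258))
((543.0147094726562, -196.58612060546875), 25.256973266601562) ((543.65673828125, -196.525146484375), (47.02009963989258, 48.84172439575195))
((559.0086059570312, -262.7025146484375), 24.35006332397461) ((559.3985595703125, -263.0416564941406), (44.76263427734375, 47.15343475341797))
```

Green sits at (559,-263) mm, about 2 mm from target, which is fine. Next, blue.

carry_out(
  targets=[
    [[-0.001,0,0.03],[0,0,0]],
    [[-0.001,0,0.08],[0,0,0]],
    [[-0.001,0,0.13],[0,0,0]],
    [[-0.001,0,0.17],[0,0,0]],
    [[-0.001,0,0.2],[0,0,0]],
    [[-0.001,0,0.219],[0,0,0]],
    [[-0.001,0,0.225],[0,0,0]],
    [[-0.001,0,0.225],[0,0,0]],
    [[-0.001,0,0.225],[0,0,0]],
  ],
)

```text
t: 28.05
position: [0.4539, 0.1193, 0.0547]
tcp_rot: [[0.01, 1.0, 0.001], [1.0, -0.01, 0.0], [0.0, 0.001, -1.0]]
ft_force: [0.4, -0.6, -1.0]
width: 0.0661
grasp_force: 0.0
```

carry_out(
  targets=[
    [[0,0,0],[0,0,0]],
    [[0,0,0],[0,0,0]],
    [[0,0,0],[0,0,0]],
    [[0,0,0],[0,0,0]],
    [[0,0,0],[0,0,0]],
    [[0,0,0],[0,0,0]],
    [[0,0,0],[0,0,0]],
  ],
  grip=0,
  squeeze=40,
)

```text
t: 28.75
position: [0.4539, 0.1195, 0.0549]
tcp_rot: [[0.01, 1.0, 0.002], [1.0, -0.01, 0.0], [0.0, 0.002, -1.0]]
ft_force: [-0.0, 0.1, 6.6]
width: 0.0466
grasp_force: 40.2
```

carry_out(
  targets=[
    [[0,0,-0.01],[0,0,0]],
    [[0,0,-0.03],[0,0,0]],
    [[0,0,-0.07],[0,0,0]],
    [[0,0,-0.12],[0,0,0]],
    [[0,0,-0.17],[0,0,0]],
    [[0,0,-0.21],[0,0,0]],
    [[0,0,-0.23],[0,0,0]],
    [[0,0,-0.24],[0,0,0]],
  ],
)

```text
t: 29.55
position: [0.4536, 0.1195, 0.1996]
tcp_rot: [[0.01, 1.0, 0.002], [1.0, -0.01, 0.0], [0.0, 0.002, -1.0]]
ft_force: [1.0, 0.0, -2.1]
width: 0.0473
grasp_force: 41.5
```

```bash
python3 -c "
from h import *
st();rel(.5795,-.332,.20,104.5)"
```

```text
t 29.55 pos [0.4536 0.1195 0.1996] psi 89.43714108142251 zaxis [ 0.0021  0.0002 -1.    ] w 0.04731624465860834 g 41.488139033317566 f [ 1.0477  0.0144 -2.1402]
shift [-0.7504  0.2173 -0.0004] turnz -0.1674
```

carry_out(
  targets=[
    [[-0.025,0.007,0],[0,0,-0.006]],
    [[-0.075,0.022,0],[0,0,-0.017]],
    [[-0.14,0.041,0],[0,0,-0.033]],
    [[-0.21,0.061,0],[0,0,-0.049]],
    [[-0.28,0.081,0],[0,0,-0.065]],
    [[-0.35,0.101,0],[0,0,-0.081]],
    [[-0.42,0.122,0],[0,0,-0.097]],
    [[-0.49,0.142,0],[0,0,-0.114]],
    [[-0.56,0.162,0],[0,0,-0.13]],
    [[-0.625,0.181,0],[0,0,-0.144]],
    [[-0.685,0.198,0],[0,0,-0.156]],
    [[-0.725,0.21,0],[0,0,-0.164]],
    [[-0.75,0.217,0],[0,0,-0.167]],
    [[-0.75,0.217,0.01],[0,0,-0.167]],
    [[-0.75,0.217,0.045],[0,0,-0.167]],
    [[-0.75,0.217,0.085],[0,0,-0.167]],
    [[-0.75,0.217,0.115],[0,0,-0.167]],
    [[-0.75,0.217,0.13],[0,0,-0.167]],
    [[-0.75,0.217,0.13],[0,0,-0.167]],
    [[-0.75,0.217,0.13],[0,0,-0.167]],
  ],
)

```text
t: 31.55
position: [0.5792, -0.3316, 0.1206]
tcp_rot: [[-0.25, 0.968, 0.0], [0.968, 0.25, -0.0], [-0.0, 0.0, -1.0]]
ft_force: [-0.1, 1.5, -1.9]
width: 0.0468
grasp_force: 41.5
```

```bash
python3 -c "
from h import *
st();rel(.5793,-.3316,.0799,104.5)"
```

```text
t 31.55 pos [ 0.5792 -0.3316  0.1206] psi 104.47829225551693 zaxis [ 0.0004 -0.0003 -1.    ] w 0.046799870040788574 g 41.493642926216125 f [-0.1166  1.4914 -1.8936]
shift [-0.0001  0.0001  0.0678] turnz -0.0002
```

carry_out(
  targets=[
    [[0,0,0.015],[0,0,0]],
    [[0,0,0.035],[0,0,0]],
    [[0,0,0.05],[0,0,0]],
    [[0,0,0.058],[0,0,0]],
    [[0,0,0.062],[0,0,0]],
    [[0,0,0.064],[0,0,0]],
    [[0,0,0.066],[0,0,0]],
    [[0,0,0.066],[0,0,0]],
    [[0,0,0.067],[0,0,0]],
    [[0,0,0.068],[0,0,0]],
    [[0,0,0.068],[0,0,0]],
  ],
)

```text
t: 32.65
position: [0.5792, -0.332, 0.08]
tcp_rot: [[-0.25, 0.968, 0.001], [0.968, 0.25, -0.001], [-0.001, 0.001, -1.0]]
ft_force: [-1.3, -0.2, 4.0]
width: 0.0474
grasp_force: 42.1
```

Contact. Release, rise, and move clear toward the robot's front.

carry_out(
  targets=[
    [[0,0,0],[0,0,0]],
    [[0,0,0],[0,0,0]],
    [[0,0,0],[0,0,0]],
    [[0,0,0],[0,0,0]],
    [[0,0,-0.02],[0,0,0]],
    [[0,0,-0.06],[0,0,0]],
    [[0,0,-0.12],[0,0,0]],
    [[0,0,-0.17],[0,0,0]],
    [[0,0,-0.22],[0,0,0]],
    [[0,0,-0.25],[0,0,0]],
  ],
  grip=0.55,
)

```text
t: 33.65
position: [0.5794, -0.332, 0.233]
tcp_rot: [[-0.25, 0.968, 0.003], [0.968, 0.25, -0.002], [-0.003, 0.002, -1.0]]
ft_force: [0.5, 0.5, 1.0]
width: 0.0664
grasp_force: 0.0
```

carry_out(
  targets=[
    [[0.66,0,0],[0,0,0]],
    [[0.66,0,0],[0,0,0]],
    [[0.66,0,0],[0,0,0]],
    [[0.66,0,0],[0,0,0]],
    [[0.66,0,0],[0,0,0]],
    [[0.66,0,0],[0,0,0]],
    [[0.66,0,0],[0,0,0]],
    [[0.66,0,0],[0,0,0]],
    [[0.66,0,0],[0,0,0]],
    [[0.66,0,0],[0,0,0]],
    [[0.66,0,0],[0,0,0]],
    [[0.66,0,0],[0,0,0]],
  ],
)

```text
t: 34.85
position: [0.4806, 0.0505, 0.2293]
tcp_rot: [[-0.248, 0.969, 0.0], [0.969, 0.248, -0.0], [-0.0, 0.0, -1.0]]
ft_force: [-0.3, -0.1, -0.4]
width: 0.066
grasp_force: 0.0
```

```bash
python3 -c "
from h import *
t=manip.get_image('top');s=manip.get_image('scene');st()
a=cv2.resize(t[145:225,275:415],(700,400),interpolation=cv2.INTER_CUBIC)
b=cv2.resize(s[140:300,80:440],(450,200));cv2.imwrite('pics/f.png',np.vstack([a,np.hstack([b,np.zeros((200,250,3),np.uint8)])]))
for h,s_,v in (((18,26),180,125),((0,6),180,105),((60,76),85,65),((100,112),130,75)):
  for c in blobs(t,h,(280,150,410,222),s_,v):
    w=(ray('top',c,.114)*1000).astype(np.float32); e=cv2.fitEllipse(w); 
    if e[1][0]>30: print(cv2.minEnclosingCircle(w),e[:2])
"
```

```text
t 34.95 pos [0.4805 0.0505 0.2291] psi 104.35160138791021 zaxis [-0.0003 -0.0001 -1.    ] w 0.06641468477780328 g 0.0 f [ 0.0552 -0.0127 -0.5281]
((524.7921752929688, -126.39722442626953), 25.529279708862305) ((524.4663696289062, -127.08302307128906), (46.186431884765625, 50.07030487060547))
((543.92041015625, -195.73641967773438), 25.0401611328125) ((543.7776489257812, -196.43861389160156), (46.53084945678711, 48.47499465942383))
((558.5689086914062, -263.1080627441406), 24.505847930908203) ((559.5493774414062, -263.3218078613281), (44.531925201416016, 47.418277740478516))
((577.3610229492188, -329.58416748046875), 24.284259796142578) ((577.6689453125, -330.098876953125), (45.010868072509766, 47.50518035888672))
```

View pics/f.png

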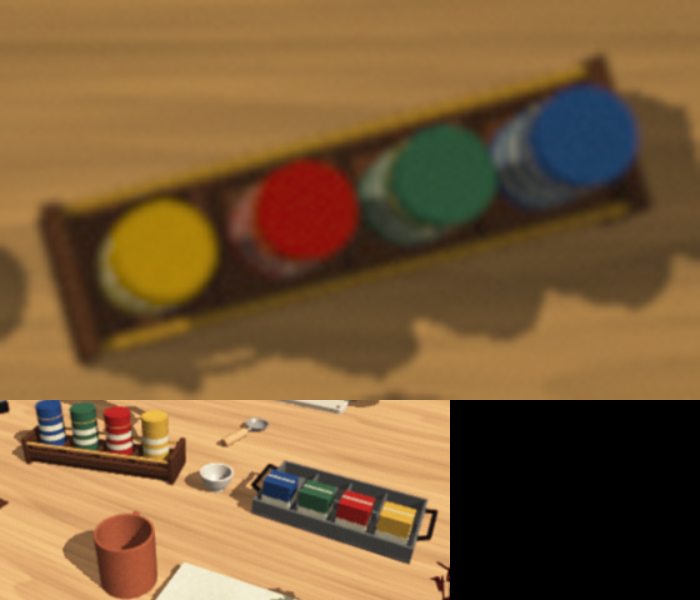

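All four tins stand upright, in order (yellow, red, green, blue; lids at (163,252), (307,210), (444,175), (584,135)). The cartons are untouched and the arm is clear.

```bash
python3 -c "
from cell import manip
print(manip.sign_off())"
```

```text
the job is handed in; nothing more can be done
None
```

I moved all four tins to the rack in order (yellow, red, green, blue), upright and within about 3 mm of my estimate of each compartment centre, left the cartons where they stood, and handed the job in at about 35 s.

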